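# Restack the toothed plates of the bench filter

### The job

Build up the filter's plate pack on the splined hub: first the thick toothed plate that lies on the mat, with its tab pointing opposite to the tab of the plate already on the hub, then on top of it the thin toothed plate with the tab that stands in the drying rack, with its tab opposite to the thick one's. Each must sit fully home, flat on the plate below; the thin plate stands on edge, so lay it down on the mat and take it again flat. Leave the blank plate in its slot and everything else on the bench where it is.

Things in the scene. Friction and masses are not known exactly. Their poses are not given: they have to be found in the camera images.
- hub: Fixed filter base with an upright splined hub. Origin on the bench, on the hub's axis; z up; x along the tab of the bottom plate. Grey round foot 104 mm across, 24 mm high; on it the fixed bottom plate, 120 x 60 mm, long axis along x, from z = 24 to 34 mm; then the bare spline, core 28 mm across. A plate fits only with its long axis about along x, either way round, either face up, with about 1 mm play.
- hub_tab (a point): Outer end of the fixed bottom plate's tab (24 mm wide, 35 mm long), 95 mm from the hub axis along hub x, 29 mm above the bench.
- spline_top (a point): On the hub axis at the square tooth tops, 62 mm up. Six teeth, tip to tip 40 mm: 11 mm wide at +x and -x, 6 mm at 60, 120, 240, 300 deg. A lead-in cone above them: 19 mm across at 75 mm. The spline sits slack in the foot: it stands up to 13 deg off either way, stiff (0.4 N m), not given here. An off plate rests with its underside at 62 mm; turn it to and fro by touch till it drops.
- mat_top (a point): Centre of the top of a black rubber mat, 150 x 190 x 3 mm, fixed on the bench (x axis along its 150 mm side). The thick plate starts on it; once that is taken it is the clear place to lay a plate down.
- thick_center (a point): Centre (half-way up, on the bore axis) of the thick plate, lying flat on the mat. Bare aluminium, 0.2 kg, body 120 x 60 mm with parallel long edges (pinch across the 60 mm), 12 mm thick, one tab 36 mm wide, 35 mm long. Bore 42 mm, six inward teeth to 15 mm from the axis. x points to the tab, z along the bore axis (up).
- thick_tab (a point): Outer end of the thick plate's tab, 95 mm from its bore axis along its x.
- thin_center (a point): Centre (on the bore axis, mid-thickness) of the thin plate, which stands on a long edge in a rack slot, top edge 30 mm above this point. Bare aluminium, 0.17 kg, body 120 x 60 mm with parallel long edges, 10 mm thick, one tab 24 mm wide, 35 mm long, same toothed bore. x along the bore axis (across the thickness), y points to the tab, z across the 60 mm width (up while it stands).
- thin_tab (a point): Outer end of the thin plate's tab, 95 mm from its bore axis along its y.
- rack: Fixed white drying rack, origin on the bench at its centre. Base 160 x 130 x 10 mm; two slots at x = -40 and +40 mm run along y, each made by pairs of small posts at y = -42 and +42 mm that reach 36 mm above the bench. A plate stands in a slot on its long edge, loosely (about 2 mm each side), top edge 70 mm above the bench, its middle free to pinch across the thickness.
- blank_center (a point): Centre of the blank plate, which stands in the other slot: 120 x 60 x 10 mm, no tab, no teeth. Not needed: it stays in its slot.
- reagent: Bystander, leave it: clear bottle with a screw cap, 72 mm across, 150 mm tall. Origin under its centre.
- beaker: Bystander, leave it: open glass beaker, 72 mm across, 85 mm tall. Origin under its centre.
- nut: Bystander, leave it: steel spindle nut, 60 mm across, 34 mm tall. Origin under its centre.
- spanner_grip (a point): Bystander, leave it: steel spanner about 170 mm long lying on the bench; this point is on its handle.
Things that resemble listed ones, but are neither listed nor needed, are in the scene too. Leave any orange or red look-alike of the part that bears thick_center alone.

How it is judged:
By the outcome, as a careful person would: the job done as asked, in the order asked, and still so for the second after the job is handed in, with the robot touching nothing.
It also fails if it takes over 67 s, if anything falls off the work surface, if the arm or the gripper's body presses on something with over 40 N, if the wrist force passes 120 N, or if a joint passes its speed limit or range.

### The arm

A 6-joint arm with a two-finger parallel gripper is mounted at the origin on the work surface. World frame = base frame: x ahead of the robot, y to its left, z up, the work surface at z = 0. Lengths are in m, angles in rad, forces in N, time in s.
With the tool pointing down it reaches from about 0.35 to 0.85 m from the base axis. Payload 8.1 kg.
Tool frame: the origin (TCP) lies on the centre line of the jaws, within the pads' length; the fingertips stand robot.finger_overhang ahead of it and the grasp point (between the pads) lies 11 mm behind it (robot.finger_overhang is the distance from the TCP to the fingertips, in m); z points along the fingers, y is the line along which they close (so a half turn about z gives the same grasp; the last joint's range is limited). The gripper opens to 85 mm and grips with 20 to 120 N. Pads are 22 mm wide; open, the fingers measure 114 mm over their backs; the gripper's body (76 mm by 85 mm) begins 54 mm behind the grasp point. The pads swing forward as they close: fully open they stand 13 mm farther back than shut.
Start: joints at [-1.22, 0.13, 1.488, -0, 1.523, -0.085], TCP at [0.253, -0.544, 0.239] pointing down, gripper open.
Joint ranges: [-2.96, 2.96], [-0.89, 2.26], [0.02, 2.5], [-1.34, 4.48], [0, 2.73], [-2.66, 2.66]. Speed limits (rad/s): [2.39, 2.39, 2.79, 3.14, 3.14, 3.14].

### API

Orientations are given as a rotation vector (axis times angle).
In Python, from workcell import robot gives the robot as it stands. The module is installed in compiled form; this text tells all that it offers.
- The arm moves only by the tool move_arm, never from a script. Its argument "moves" is a list of rows, each an object of numbers: "tx", "ty", "tz": the shift along the world's x, y, z in mm; "rx", "ry", "rz": the turn, a rotation vector about the world's x, y, z in degrees; "grip": the finger opening in mm, from 0 to 85.4. In form: [{"tx": .., "ty": .., "tz": .., "rx": .., "ry": .., "rz": .., "grip": ..}, ...]. A call has exactly 8 rows; each row is the pose to reach, as a shift and turn from the pose commanded when the call began; what a row does not reach only later rows make up. A row lasts 1/8 s, in which the tool goes at most 62.5 mm and 10.7 degrees, less where a joint would pass 70% of its speed; a pose out of reach is approached as far as the arm can. A call with a gripper value outside its range is refused whole. The fingers move at their own pace and stop on an object; "force" is the grip in N (left out, the last holds). Time passes only in rows, so rows that repeat a pose let the fingers close, or fill a call up. It gives the time, the measured TCP pose, the force and the opening at its end, in the units of the state.
- robot.get_obs(): the state, without advancing time (a new reading comes with each control period).
- robot.get_image(name): name is "side" or "top"; returns (picture, depth): 420x560x3 uint8, red, green, blue; 420x560 float32, m along the optical axis (not along the pixel's ray), 0 where there is no reading.
- robot.camera_params(name): a dict with "K" (3x3 intrinsics, pixels), "world_to_cam" (4x4, takes a point from world to camera coordinates). Camera axes: x right, y down, z forward; pixel columns grow to the right and rows downward; lengths in m; the calibration is good to about 2 mm. A picture is of the moment at which its call begins. camera_params takes no time and is no camera call.
- robot.hand_in(): hands the job in, once; it reports no verdict.
The state is a dict: "time_s": time; "q": joint angles; "joint_vel": joint speeds; "joint_torque": joint torques, N m; "tcp_pos": TCP position; "tcp_rot": TCP orientation; "wrist_force": force on the tool from outside, world axes, zero at the start; "wrist_torque": the same for the moment, N m; "width": finger opening in m.
Only numpy, scipy, OpenCV 4.12 (cv2) and the standard library are available. Lean on these libraries where they do the work, as an engineer would, in place of code of your own. Each camera call takes 0.05 s, during which the arm holds its last target. There are 200 camera calls.

## Working session

There is one attempt and no reset: what is moved stays moved. The work goes in short steps, Python scripts to look and compute and a tool call to move; the robot and the scene stay as the last step left them, time stands still between calls to the robot, and variables do not carry over. Pictures are saved under pics/ and viewed, on a budget of 10 in all, crops included, one or two more only if the job needs it, and the job is handed in when it is done.

Besides the shell and the picture viewer there is one more tool, called after "Call:" as name(argument=value, ...) on one line, values as JSON. move_arm: Moves the arm, as the interface text tells. Its arguments: {"type":"object","properties":{"moves":{"type":"array"},"force":{"type":"number"}},"required":["moves"]}

```bash
ls; mkdir -p pics
cat > h.py <<'E'
import numpy as np, cv2
from workcell import robot
def grab(n):
    im,d=robot.get_image(n); np.savez(f'{n}.npz',im=im,d=d); return im,d
def P(n): 
    p=robot.camera_params(n); return np.array(p['K']),np.array(p['world_to_cam'])
def ray(n,uv):
    K,T=P(n); R=T[:3,:3]; c=-R.T@T[:3,3]; d=R.T@np.linalg.inv(K)@np.array([uv[0],uv[1],1.]); return c,d
def onz(n,uv,z):
    c,d=ray(n,uv); return c+d*(z-c[2])/d[2]
def cloud(n,d):
    K,T=P(n); v,u=np.mgrid[:d.shape[0],:d.shape[1]]
    X=np.stack([(u-K[0,2])/K[0,0]*d,(v-K[1,2])/K[1,1]*d,d],-1); return (X-T[:3,3])@T[:3,:3]
def proj(n,p):
    K,T=P(n); q=K@(T[:3,:3]@np.array(p)+T[:3,3]); return q[:2]/q[2]
E
python3 - <<'E'
from h import *
for n in('top','side'):
    im,d=grab(n); cv2.imwrite(f'pics/{n}0.png',cv2.resize(im[:,:,::-1],(784,588)))
    c,_=ray(n,(280,210)); print(n,c,(d==0).mean())
print(robot.finger_overhang,robot.get_obs())
E
```

```text
pics
top [0.36857921 0.06773624 1.21022039] 0.003920068027210884
side [ 0.43108172 -0.61895132  0.6107005 ] 0.004081632653061225
0.008 {'time_s': 0.1, 'q': array([-1.22037324e+00,  1.31100880e-01,  1.48917081e+00,  1.01934609e-06,
        1.52300815e+00, -8.54389971e-02]), 'joint_vel': array([ 7.73640810e-05, -1.96652787e-03, -1.96950072e-03,  1.02633506e-03,
        5.90429298e-04,  8.79904893e-04]), 'joint_torque': array([ 1.35448598e-03, -5.70949709e+01, -5.01943982e+01, -1.48963718e-04,
        8.16249725e-03, -6.96340453e-05]), 'tcp_pos': array([ 0.25314769, -0.54344748,  0.23833998]), 'tcp_rot': array([-3.06565117e+00, -6.78882264e-01,  3.48338084e-04]), 'wrist_force': array([0.29433495, 0.24523913, 0.51080243]), 'wrist_torque': array([0.03414614, 0.00228095, 0.04500784]), 'width': 0.08532102888321225}
```

View pics/top0.png

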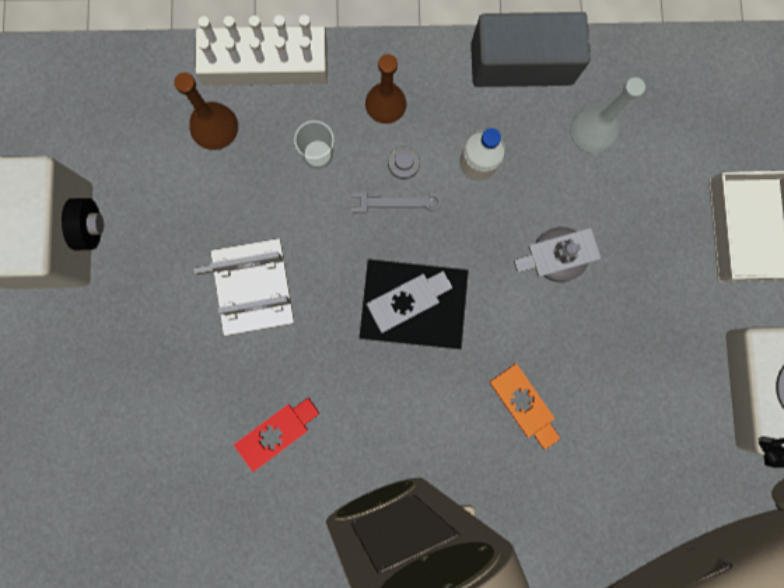

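View pics/side0.png

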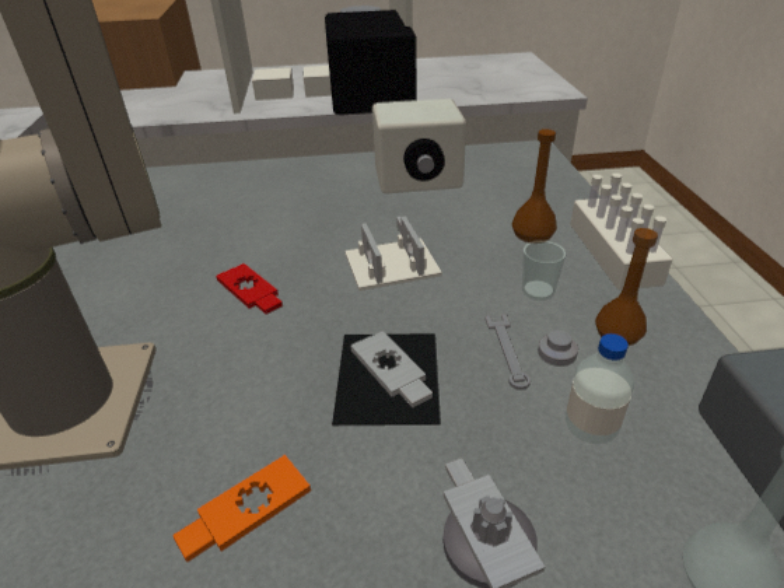

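```bash
cat > m.py <<'E'
from h import *
def rect(n,mask,z,im=None):
    """min-area rect of mask contour's rays on plane z"""
    cs,_=cv2.findContours(mask.astype(np.uint8),cv2.RETR_EXTERNAL,cv2.CHAIN_APPROX_NONE)
    c=max(cs,key=cv2.contourArea)[:,0]
    p=np.array([onz(n,q,z)[:2] for q in c]); return p
E
python3 - <<'E'
from m import *
np.set_printoptions(precision=4,suppress=True)
S=np.load('top.npz'); im,d=S['im'],S['d']; X=cloud('top',d)
v,u=np.mgrid[:420,:560]
def roi(a,b,c,e): return (u>a/1.4)&(u<b/1.4)&(v>c/1.4)&(v<e/1.4)
print('bench z',np.median(X[roi(300,350,350,450)][:,2]))
g=im.astype(int).min(-1)
# mat
r=roi(340,490,240,370); mat=r&(im.max(-1)<60)
pl=r&(X[...,2]>0.008)&(g>90)
print('plate z',np.median(X[pl][:,2]),pl.sum())
m2=cv2.morphologyEx((mat|pl).astype(np.uint8),cv2.MORPH_OPEN,np.ones((3,3)))
p=rect('top',m2,.003); print('mat',cv2.minAreaRect((p*1000).astype(np.float32)))
def body(mask,z,name):
    mm=mask.astype(np.uint8); p=rect('top',mm,z)
    full=cv2.minAreaRect((p*1000).astype(np.float32)); print(name,'full',full)
    return p
p=body(pl,.015,'thick')
# hub
r=roi(500,620,215,290)
hb=r&(X[...,2]>0.029)&(X[...,2]<.045)&(g>70)
print('hub z',np.median(X[hb][:,2])); hb2=cv2.morphologyEx((r&(X[...,2]>.029)).astype(np.uint8),cv2.MORPH_OPEN,np.ones((2,2)))
ph=body(hb2,.034,'hub')
r=roi(190,300,230,345)
for nm,rr in(('thin',roi(190,300,240,282)),('blank',roi(190,300,285,330))):
    t=rr&(X[...,2]>.06); q=X[t]; print(nm,t.sum(),np.median(q[:,2]),q.min(0),q.max(0))
    w,V=np.linalg.eigh(np.cov(q[:,:2].T)); ax=V[:,1]; s=(q[:,:2]-q[:,:2].mean(0))@ax; print(q.mean(0),ax,s.min(),s.max())
    t=rr&(X[...,2]>.045)&(X[...,2]<.075); print(X[t].min(0),X[t].max(0))
for uv in((403,303),(567,250),(252,287),(197,270)): print(onz('top',np.array(uv)/1.4,0.02))
sp=roi(500,620,215,290)&(X[...,2]>.048); print('spline',sp.sum(),X[sp].mean(0),X[sp].max(0))
a=cv2.resize(im[140:215,340:450,::-1],None,fx=7,fy=7,interpolation=cv2.INTER_CUBIC); 
S=np.load('side.npz'); b=cv2.resize(S['im'][320:420,300:400,::-1],(525,525),interpolation=cv2.INTER_CUBIC)
cv2.imwrite('pics/hubtop.png',a)
E
```

```text
bench z -0.00027258077285824325
plate z 0.014565432414537163 1075
mat ((474.534912109375, -14.519187927246094), (189.16477966308594, 148.21571350097656), 82.2974853515625)
thick full ((483.3421325683594, -8.670860290527344), (60.292118072509766, 154.04476928710938), 25.69829750061035)
hub z 0.03378214439764139
hub full ((553.6084594726562, -279.1520690917969), (60.2064094543457, 155.8635711669922), 14.524839401245117)
thin 238 0.06953413728641145 [0.3686 0.0677 0.0602] [0.5687 0.3453 1.2102]
[0.5508 0.2816 0.093 ] [0.3655 0.9308] -0.26562055619070696 0.058607788524270864
[0.537  0.2262 0.045 ] [0.5691 0.3797 0.0749]
blank 234 0.06947098162522644 [0.3686 0.0677 0.0601] [0.4889 0.3313 1.2102]
[0.4714 0.2638 0.1178] [0.2737 0.9618] -0.21671544468439774 0.0637523010808702
[0.4625 0.2128 0.0454] [0.4889 0.3313 0.0741]
[0.474 0.006 0.02 ]
[ 0.5648 -0.3027  0.02  ]
[0.5108 0.2811 0.02  ]
[0.5447 0.381  0.02  ]
spline 194 [ 0.5424 -0.2597  0.1659] [0.5796 0.0677 1.2102]
```

View pics/hubtop.png

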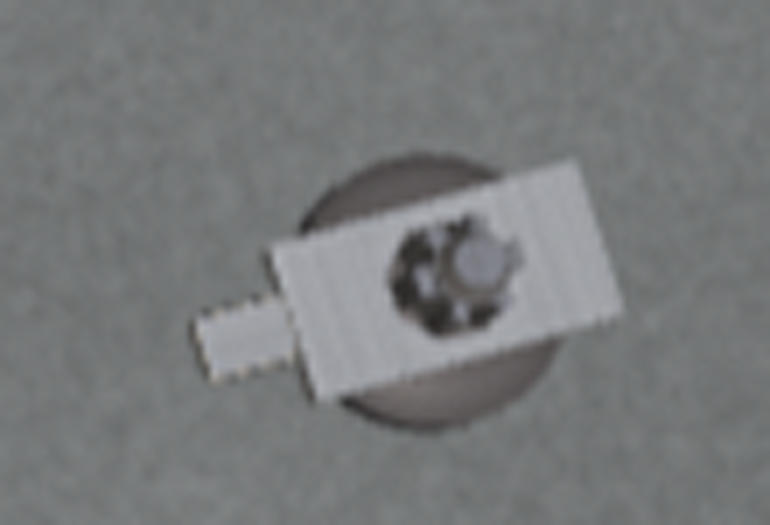

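Run:
```python
from m import *
np.set_printoptions(precision=4,suppress=True)
for n in('top','side'):
    S=np.load(n+'.npz'); im,d=S['im'],S['d']; X=cloud(n,d); ok=d>0; z=X[...,2]
    ax=np.array([.558,-.296]); rel=X[...,:2]-ax; r=np.hypot(*np.moveaxis(rel,-1,0))
    c=ok&(r<.02)&(z>.071); print(n,'cone top',c.sum(),X[c].mean(0),X[c].max(0)[2])
    pm=ok&(r<.1)&(z>.031)&(z<.037); print('hubplate',pm.sum(),cv2.minAreaRect((X[pm][:,:2]*1000).astype(np.float32)),np.median(X[pm][:,2]))
    t=ok&(r<.03)&(z>.054)&(z<.066)
    q=rel[t]; ph=np.arctan2(q[:,1],q[:,0])-np.radians(104.5); rr=r[t]
    print('teeth',t.sum()); 
    deg=np.degrees(ph)%360
    for a in range(0,360,60):
        s=((deg-a+30)%360-30); k=(abs(s)<25)&(rr>.0155); print(a,k.sum(), np.median(s[k]) if k.any() else None, end=' | ')
    print()
    k=rr>.0155; print('phase',np.degrees(np.angle(np.exp(6j*ph[k]).mean()))/6,abs(np.exp(6j*ph[k]).mean()))
    t=ok&(z>.0655)&(z<.0745)&(X[...,0]>.4)&(X[...,0]<.62)&(X[...,1]>.15)&(X[...,1]<.45)
    for nm,s in(('thin',t&(X[...,0]>.515)),('blank',t&(X[...,0]<.515))):
        if s.sum()>30: 
            q=X[s]; w,V=np.linalg.eigh(np.cov(q[:,:2].T)); a=V[:,1]*np.sign(V[1,1]); l=(q[:,:2]-q[:,:2].mean(0))@a
            mid=q[:,:2].mean(0)+a*(l.min()+l.max())/2; print(nm,s.sum(),mid,np.degrees(np.arctan2(a[1],a[0])),l.max()-l.min(),np.median(q[:,2]))
    # thick plate
    pm=ok&(np.hypot(X[...,0]-.483,X[...,1]+.009)<.1)&(z>.011)&(z<.02)&(im.min(-1)>90); print('thick',cv2.minAreaRect((X[pm][:,:2]*1000).astype(np.float32)))
```

```text
top cone top 57 [ 0.5602 -0.293   0.0747] 0.07882986366465888
hubplate 796 ((556.7059326171875, -277.07080078125), (60.19916534423828, 156.8446807861328), 14.250646591186523) 0.03388387978722457
teeth 79
0 17 -8.288942026129064 | 60 4 -10.238054083860419 | 120 3 1.4756658464924328 | 180 7 7.937121451777017 | 240 7 9.092291605434752 | 300 14 -0.17314308948880353 | 
phase -0.613821577418018 0.3900476849973003
thin 207 [0.555 0.286] 98.64732023248548 0.11913648677983599 0.0697958945485625
blank 201 [0.4762 0.2726] 98.89923470435464 0.12019796426105894 0.0695354743844786
thick ((483.9000244140625, -8.435714721679688), (59.492244720458984, 153.9735107421875), 26.113290786743164)
side cone top 163 [ 0.5578 -0.2949  0.0744] 0.0770158963671808
hubplate 2442 ((554.4928588867188, -276.59637451171875), (61.60889434814453, 155.23431396484375), 14.136319160461426) 0.033957345363041416
teeth 254
0 26 4.364843157922735 | 60 24 -4.469701465534257 | 120 19 -4.0576361395199285 | 180 29 3.661227845129986 | 240 19 1.9582066086735779 | 300 11 3.756192572111104 | 
phase 0.20472939263635717 0.557420953501253
thin 111 [0.5519 0.2864] 98.97104790724643 0.12277410698005706 0.0695516487404412
blank 112 [0.4734 0.2718] 99.17007094408415 0.12031190404682311 0.06954157871618562
thick ((481.4115295410156, -8.097412109375), (60.85243606567383, 156.06741333007812), 26.771114349365234)
```

Call:
move_arm(moves=[{"tx":222,"ty":551,"tz":-100,"rz":91.4,"grip":72},{"tx":222,"ty":551,"tz":-100,"rz":91.4,"grip":72},{"tx":222,"ty":551,"tz":-100,"rz":91.4,"grip":72},{"tx":222,"ty":551,"tz":-100,"rz":91.4,"grip":72},{"tx":222,"ty":551,"tz":-100,"rz":91.4,"grip":72},{"tx":222,"ty":551,"tz":-100,"rz":91.4,"grip":72},{"tx":222,"ty":551,"tz":-100,"rz":91.4,"grip":72},{"tx":222,"ty":551,"tz":-100,"rz":91.4,"grip":72}], force=60)

```text
validation failed for argument at $.mo...
```

Call:
move_arm(moves=[{"tx":222,"ty":551,"tz":-100,"rx":0,"ry":0,"rz":91.4,"grip":72},{"tx":222,"ty":551,"tz":-100,"rx":0,"ry":0,"rz":91.4,"grip":72},{"tx":222,"ty":551,"tz":-100,"rx":0,"ry":0,"rz":91.4,"grip":72},{"tx":222,"ty":551,"tz":-100,"rx":0,"ry":0,"rz":91.4,"grip":72},{"tx":222,"ty":551,"tz":-100,"rx":0,"ry":0,"rz":91.4,"grip":72},{"tx":222,"ty":551,"tz":-100,"rx":0,"ry":0,"rz":91.4,"grip":72},{"tx":222,"ty":551,"tz":-100,"rx":0,"ry":0,"rz":91.4,"grip":72},{"tx":222,"ty":551,"tz":-100,"rx":0,"ry":0,"rz":91.4,"grip":72}], force=60)

```text
time_s: 1.1
tcp_pos: [0.4378, -0.0846, 0.1559]
tcp_rot: [1.773, 2.593, 0.0]
wrist_force: [0.9, -0.5, 0.2]
width: 0.0724
```

Call:
move_arm(moves=[{"tx":37.4,"ty":92,"tz":-50,"rx":0,"ry":0,"rz":5.3,"grip":72},{"tx":37.4,"ty":92,"tz":-100,"rx":0,"ry":0,"rz":5.3,"grip":72},{"tx":37.4,"ty":92,"tz":-126,"rx":0,"ry":0,"rz":5.3,"grip":72},{"tx":37.4,"ty":92,"tz":-133,"rx":0,"ry":0,"rz":5.3,"grip":72},{"tx":37.4,"ty":92,"tz":-138,"rx":0,"ry":0,"rz":5.3,"grip":72},{"tx":37.4,"ty":92,"tz":-141,"rx":0,"ry":0,"rz":5.3,"grip":72},{"tx":37.4,"ty":92,"tz":-144,"rx":0,"ry":0,"rz":5.3,"grip":72},{"tx":37.4,"ty":92,"tz":-145,"rx":0,"ry":0,"rz":5.3,"grip":72}])

```text
time_s: 2.1
tcp_pos: [0.4755, 0.005, 0.012]
tcp_rot: [1.66, 2.666, 0.001]
wrist_force: [0.8, 0.1, -0.1]
width: 0.0723
```

Call:
move_arm(moves=[{"tx":0,"ty":2,"tz":-1,"rx":0,"ry":0,"rz":0,"grip":72},{"tx":0,"ty":2,"tz":-2,"rx":0,"ry":0,"rz":0,"grip":72},{"tx":0,"ty":2,"tz":-3,"rx":0,"ry":0,"rz":0,"grip":72},{"tx":0,"ty":2,"tz":-4,"rx":0,"ry":0,"rz":0,"grip":72},{"tx":0,"ty":2,"tz":-4,"rx":0,"ry":0,"rz":0,"grip":60},{"tx":0,"ty":2,"tz":-4,"rx":0,"ry":0,"rz":0,"grip":54},{"tx":0,"ty":2,"tz":-4,"rx":0,"ry":0,"rz":0,"grip":54},{"tx":0,"ty":2,"tz":-4,"rx":0,"ry":0,"rz":0,"grip":54}])

```text
time_s: 3.1
tcp_pos: [0.4753, 0.0074, 0.0077]
tcp_rot: [1.66, 2.667, 0.001]
wrist_force: [-0.1, -0.7, 5.5]
width: 0.0585
```

Run:
```python
from m import *
im,d=grab('side'); cv2.imwrite('pics/g1.png',cv2.resize(im[215:315,220:340,::-1],(720,600),interpolation=cv2.INTER_CUBIC))
o=robot.get_obs(); print(o['width'],o['wrist_force'],o['wrist_torque'],o['tcp_pos'])
```

```text
0.05803391598743545 [-1.70043492  0.11073136  5.49565156] [0.03727704 0.31247471 0.01280582] [0.47531559 0.00741164 0.00774903]
```

View pics/g1.png

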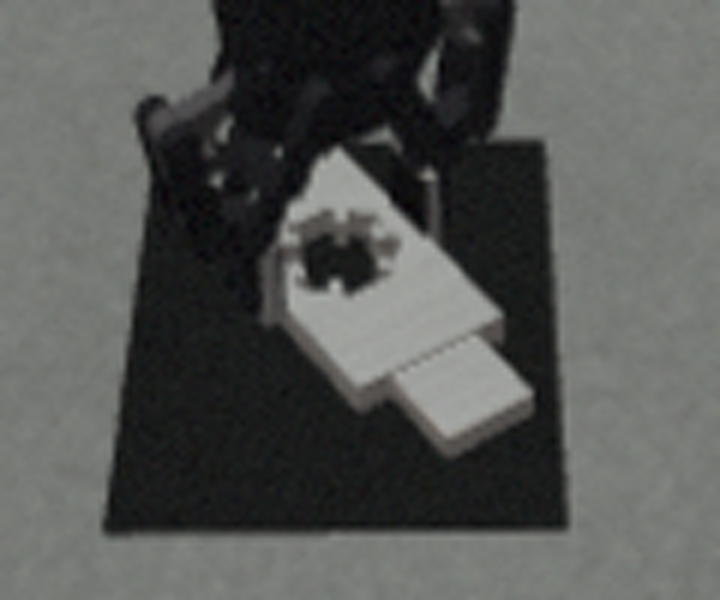

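Call:
move_arm(moves=[{"tx":0,"ty":0,"tz":20,"rx":0,"ry":0,"rz":0,"grip":50},{"tx":0,"ty":0,"tz":60,"rx":0,"ry":0,"rz":0,"grip":50},{"tx":8,"ty":-25,"tz":98,"rx":0,"ry":0,"rz":-1,"grip":50},{"tx":22,"ty":-75,"tz":98,"rx":0,"ry":0,"rz":-3,"grip":50},{"tx":38,"ty":-130,"tz":98,"rx":0,"ry":0,"rz":-6,"grip":50},{"tx":54,"ty":-185,"tz":98,"rx":0,"ry":0,"rz":-9,"grip":50},{"tx":70,"ty":-240,"tz":98,"rx":0,"ry":0,"rz":-12,"grip":50},{"tx":80,"ty":-280,"tz":98,"rx":0,"ry":0,"rz":-12,"grip":50}])

```text
time_s: 4.15
tcp_pos: [0.5549, -0.2749, 0.1045]
tcp_rot: [-1.932, -2.477, 0.0]
wrist_force: [0.9, 1.1, -1.4]
width: 0.0583
```

Call:
move_arm(moves=[{"tx":5,"ty":-21,"tz":0,"rx":0,"ry":0,"rz":0,"grip":50},{"tx":5,"ty":-21,"tz":0,"rx":0,"ry":0,"rz":0,"grip":50},{"tx":5,"ty":-21,"tz":0,"rx":0,"ry":0,"rz":0,"grip":50},{"tx":5,"ty":-21,"tz":0,"rx":0,"ry":0,"rz":0,"grip":50},{"tx":5,"ty":-21,"tz":0,"rx":0,"ry":0,"rz":0,"grip":50},{"tx":5,"ty":-21,"tz":0,"rx":0,"ry":0,"rz":0,"grip":50},{"tx":5,"ty":-21,"tz":0,"rx":0,"ry":0,"rz":0,"grip":50},{"tx":5,"ty":-21,"tz":0,"rx":0,"ry":0,"rz":0,"grip":50}])

```text
time_s: 5.15
tcp_pos: [0.56, -0.2936, 0.1054]
tcp_rot: [1.929, 2.479, 0.0]
wrist_force: [0.1, 0.5, -1.9]
width: 0.0583
```

Run:
```python
from m import *
o=robot.get_obs(); print(o['width'],o['wrist_force'],o['wrist_torque'],o['tcp_pos'],o['tcp_rot'])
im,d=grab('side'); X=cloud('side',d); z=X[...,2]
im2,d2=grab('top'); c=[int(a) for a in proj('side',[.56,-.295,.08])]; print(c)
a=cv2.resize(im[max(0,c[1]-100):c[1]+60,c[0]-90:c[0]+90,::-1],(675,600),interpolation=cv2.INTER_CUBIC)
cv2.imwrite('pics/g2.png',a)
for n,D in(('side',d),('top',d2)):
    X=cloud(n,D);z=X[...,2];k=(D>0)&(z>.092)&(z<.112)&(np.hypot(X[...,0]-.56,X[...,1]+.295)<.12)
    I=im if n=='side' else im2; k&=I.min(-1)>90; print(n,k.sum(),np.median(X[k][:,2]),cv2.minAreaRect((X[k][:,:2]*1000).astype(np.float32)))
```

```text
0.05825482376801764 [ 0.14150402  0.51253451 -1.90052701] [ 0.03978743 -0.0141084   0.02293585] [ 0.56000437 -0.29357544  0.10536749] [1.92944431e+00 2.47911497e+00 1.13237736e-05]
[354, 360]
side 1151 0.11108174588364597 ((560.6510620117188, -318.70147705078125), (77.665283203125, 141.7396240234375), 7.7354817390441895)
top 240 0.11040680626599494 ((554.8577880859375, -269.50689697265625), (59.93938064575195, 70.59282684326172), 14.39688777923584)
```

View pics/g2.png

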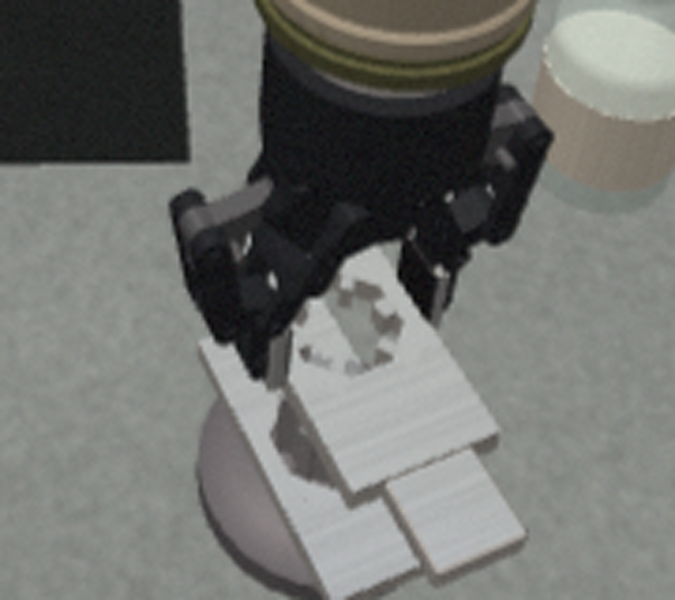

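Call:
move_arm(moves=[{"tx":0,"ty":0,"tz":-12,"rx":0,"ry":0,"rz":0,"grip":50},{"tx":0,"ty":0,"tz":-24,"rx":0,"ry":0,"rz":0,"grip":50},{"tx":0,"ty":0,"tz":-30,"rx":0,"ry":0,"rz":0,"grip":50},{"tx":0,"ty":0,"tz":-33,"rx":0,"ry":0,"rz":0,"grip":50},{"tx":0,"ty":0,"tz":-36,"rx":0,"ry":0,"rz":0,"grip":50},{"tx":0,"ty":0,"tz":-38,"rx":0,"ry":0,"rz":0,"grip":50},{"tx":0,"ty":0,"tz":-39,"rx":0,"ry":0,"rz":0,"grip":50},{"tx":0,"ty":0,"tz":-40,"rx":0,"ry":0,"rz":0,"grip":50}])

```text
time_s: 6.25
tcp_pos: [0.5601, -0.2937, 0.0655]
tcp_rot: [1.929, 2.479, 0.0]
wrist_force: [-0.3, -0.2, -1.6]
width: 0.0582
```

Call:
move_arm(moves=[{"tx":0,"ty":0,"tz":-1,"rx":0,"ry":0,"rz":0,"grip":50},{"tx":0,"ty":0,"tz":-1,"rx":0,"ry":0,"rz":0,"grip":50},{"tx":0,"ty":0,"tz":-2,"rx":0,"ry":0,"rz":0,"grip":50},{"tx":0,"ty":0,"tz":-2,"rx":0,"ry":0,"rz":0,"grip":50},{"tx":0,"ty":0,"tz":-3,"rx":0,"ry":0,"rz":0,"grip":50},{"tx":0,"ty":0,"tz":-3,"rx":0,"ry":0,"rz":0,"grip":50},{"tx":0,"ty":0,"tz":-4,"rx":0,"ry":0,"rz":0,"grip":50},{"tx":0,"ty":0,"tz":-4,"rx":0,"ry":0,"rz":0,"grip":50}])

```text
time_s: 7.25
tcp_pos: [0.5599, -0.2936, 0.0612]
tcp_rot: [-1.929, -2.479, 0.0]
wrist_force: [0.6, -1.0, -1.6]
width: 0.0582
```

Call:
move_arm(moves=[{"tx":0,"ty":0,"tz":-2,"rx":0,"ry":0,"rz":0,"grip":50},{"tx":0,"ty":0,"tz":-4,"rx":0,"ry":0,"rz":0,"grip":50},{"tx":0,"ty":0,"tz":-6,"rx":0,"ry":0,"rz":0,"grip":50},{"tx":0,"ty":0,"tz":-8,"rx":0,"ry":0,"rz":0,"grip":50},{"tx":0,"ty":0,"tz":-9,"rx":0,"ry":0,"rz":0,"grip":50},{"tx":0,"ty":0,"tz":-10,"rx":0,"ry":0,"rz":0,"grip":50},{"tx":0,"ty":0,"tz":-11,"rx":0,"ry":0,"rz":0,"grip":50},{"tx":0,"ty":0,"tz":-12,"rx":0,"ry":0,"rz":0,"grip":50}])

```text
time_s: 8.25
tcp_pos: [0.56, -0.2936, 0.0493]
tcp_rot: [1.93, 2.479, -0.0]
wrist_force: [-0.4, -0.3, -2.4]
width: 0.0584
```

```bash
cat > hv.py <<'E'
from m import *
import sys
im,d=grab('side'); im2,d2=grab('top')
for n,D,I in(('side',d,im),('top',d2,im2)):
    X=cloud(n,D);z=X[...,2];r=np.hypot(X[...,0]-.559,X[...,1]+.294)
    k=(D>0)&(r<.1)&(I.min(-1)>100)&(z>.02)&(z<.14)
    h,e=np.histogram(z[k]*1000,np.arange(20,130,2)); print(n,[(int(e[i]),int(h[i])) for i in range(len(h)) if h[i]>15])
a=cv2.resize(im[max(0,260):420,264:444,::-1],(675,600),interpolation=cv2.INTER_CUBIC); cv2.imwrite(f'pics/{sys.argv[1]}.png',a)
E
python3 hv.py g3
```

```text
side [(20, 81), (22, 115), (24, 81), (30, 17), (32, 115), (34, 112), (44, 19), (46, 19), (52, 38), (54, 631), (56, 1158), (58, 113), (60, 34), (62, 40), (64, 30), (66, 25), (70, 16), (72, 22), (74, 76)]
top [(30, 42), (32, 54), (34, 38), (36, 19), (50, 19), (52, 57), (54, 122), (56, 149), (58, 62)]
```

View pics/g3.png

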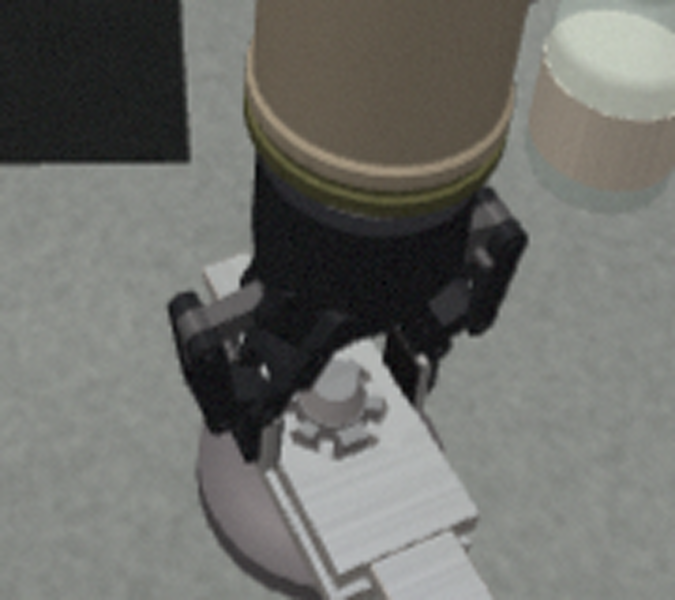

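Call:
move_arm(moves=[{"tx":0,"ty":0,"tz":-2,"rx":0,"ry":0,"rz":0,"grip":50},{"tx":0,"ty":0,"tz":-4,"rx":0,"ry":0,"rz":0,"grip":50},{"tx":0,"ty":0,"tz":-6,"rx":0,"ry":0,"rz":0,"grip":50},{"tx":0,"ty":0,"tz":-7,"rx":0,"ry":0,"rz":0,"grip":50},{"tx":0,"ty":0,"tz":-8,"rx":0,"ry":0,"rz":0,"grip":50},{"tx":0,"ty":0,"tz":-9,"rx":0,"ry":0,"rz":0,"grip":50},{"tx":0,"ty":0,"tz":-9.5,"rx":0,"ry":0,"rz":0,"grip":50},{"tx":0,"ty":0,"tz":-10,"rx":0,"ry":0,"rz":0,"grip":50}])

```text
time_s: 9.35
tcp_pos: [0.56, -0.2936, 0.0393]
tcp_rot: [1.929, 2.479, -0.0]
wrist_force: [-0.1, 0.3, -1.8]
width: 0.0583
```

Call:
move_arm(moves=[{"tx":0,"ty":0,"tz":-0.4,"rx":0,"ry":0,"rz":0,"grip":50},{"tx":0,"ty":0,"tz":-0.8,"rx":0,"ry":0,"rz":0,"grip":50},{"tx":0,"ty":0,"tz":-1.2,"rx":0,"ry":0,"rz":0,"grip":50},{"tx":0,"ty":0,"tz":-1.5,"rx":0,"ry":0,"rz":0,"grip":50},{"tx":0,"ty":0,"tz":-1.5,"rx":0,"ry":0,"rz":0,"grip":50},{"tx":0,"ty":0,"tz":-1.5,"rx":0,"ry":0,"rz":0,"grip":70},{"tx":0,"ty":0,"tz":-1.5,"rx":0,"ry":0,"rz":0,"grip":72},{"tx":0,"ty":0,"tz":-1.5,"rx":0,"ry":0,"rz":0,"grip":72}])

```text
time_s: 10.35
tcp_pos: [0.56, -0.2936, 0.0377]
tcp_rot: [1.93, 2.479, 0.0]
wrist_force: [1.2, 0.2, 0.1]
width: 0.072
```

Call:
move_arm(moves=[{"tx":0,"ty":0,"tz":20,"rx":0,"ry":0,"rz":0,"grip":72},{"tx":0,"ty":0,"tz":70,"rx":0,"ry":0,"rz":0,"grip":72},{"tx":0,"ty":15,"tz":122,"rx":0,"ry":0,"rz":0,"grip":60},{"tx":-10,"ty":75,"tz":125,"rx":0,"ry":0,"rz":-2,"grip":50},{"tx":-10,"ty":137,"tz":125,"rx":0,"ry":0,"rz":-4,"grip":40},{"tx":-10,"ty":199,"tz":125,"rx":0,"ry":0,"rz":-5.4,"grip":40},{"tx":-10,"ty":261,"tz":125,"rx":0,"ry":0,"rz":-5.4,"grip":40},{"tx":-10,"ty":323,"tz":125,"rx":0,"ry":0,"rz":-5.4,"grip":40}])

```text
time_s: 11.35
tcp_pos: [0.5503, 0.0313, 0.1648]
tcp_rot: [2.043, 2.384, 0.003]
wrist_force: [0.3, -0.4, -0.6]
width: 0.0397
```

Call:
move_arm(moves=[{"tx":0,"ty":62,"tz":0,"rx":0,"ry":0,"rz":0,"grip":40},{"tx":0,"ty":124,"tz":0,"rx":0,"ry":0,"rz":0,"grip":40},{"tx":0,"ty":186,"tz":0,"rx":0,"ry":0,"rz":0,"grip":40},{"tx":0,"ty":240,"tz":0,"rx":0,"ry":0,"rz":0,"grip":40},{"tx":0,"ty":280,"tz":0,"rx":0,"ry":0,"rz":0,"grip":40},{"tx":0,"ty":281,"tz":-10,"rx":0,"ry":0,"rz":0,"grip":40},{"tx":0,"ty":281,"tz":-30,"rx":0,"ry":0,"rz":0,"grip":40},{"tx":0,"ty":281,"tz":-50,"rx":0,"ry":0,"rz":0,"grip":40}])

```text
time_s: 12.35
tcp_pos: [0.5499, 0.309, 0.1113]
tcp_rot: [-2.046, -2.384, 0.001]
wrist_force: [-0.6, 0.1, -0.5]
width: 0.0402
```

```bash
python3 hv.py g4
python3 - <<'E'
from m import *
np.set_printoptions(precision=4,suppress=True)
o=robot.get_obs(); print(o['time_s'],o['tcp_pos'],o['tcp_rot'],o['width'])
# hub thick plate pose
for n in('side','top'):
    S=np.load(n+'.npz'); im,d=S['im'],S['d']; X=cloud(n,d); z=X[...,2]
    k=(d>0)&(np.hypot(X[...,0]-.563,X[...,1]+.312)<.11)&(z>.041)&(z<.052)&(im.min(-1)>100); q=X[k]
    A=np.c_[q[:,:2]-[.56,-.294],np.ones(len(q))]; print(n,cv2.minAreaRect((q[:,:2]*1000).astype(np.float32)),np.linalg.lstsq(A,q[:,2],rcond=None)[0])
E
```

```text
side [(20, 34), (22, 79), (24, 59), (32, 120), (34, 114), (42, 73), (44, 1282), (46, 1219), (48, 43), (60, 55), (62, 36), (74, 91)]
top [(20, 23), (22, 18), (24, 21), (30, 23), (32, 45), (34, 38), (36, 28), (40, 54), (42, 193), (44, 363), (46, 300), (48, 132), (50, 21), (62, 21), (72, 17), (74, 17)]
12.45 [0.5478 0.3081 0.1084] [-2.0443 -2.3819  0.0097] 0.03985342410947967
side ((561.8668823242188, -304.246337890625), (60.77519607543945, 143.33787536621094), 14.422683715820312) [-0.0036 -0.0017  0.0459]
top ((565.7335815429688, -310.880126953125), (60.22312545776367, 154.3748779296875), 14.330629348754883) [ 0.0041 -0.0001  0.0456]
```

View pics/g4.png

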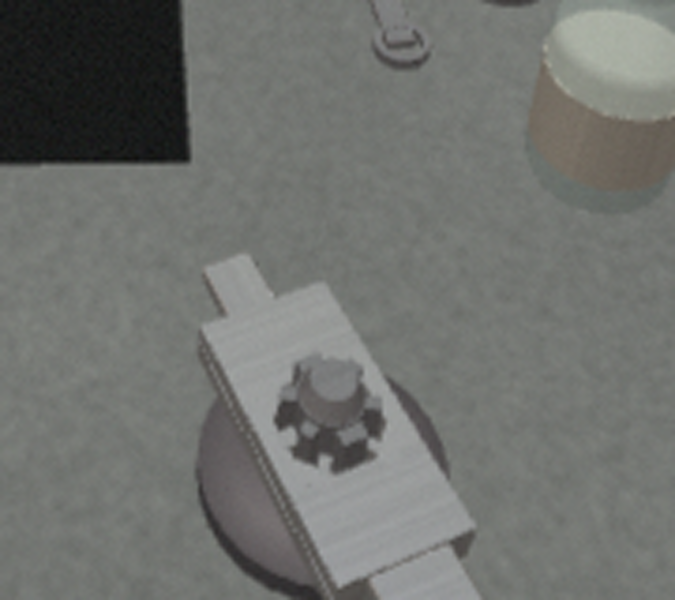

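Call:
move_arm(moves=[{"tx":0,"ty":0,"tz":-20,"rx":0,"ry":0,"rz":0,"grip":40},{"tx":0,"ty":0,"tz":-40,"rx":0,"ry":0,"rz":0,"grip":40},{"tx":0,"ty":0,"tz":-48,"rx":0,"ry":0,"rz":0,"grip":40},{"tx":0,"ty":0,"tz":-51,"rx":0,"ry":0,"rz":0,"grip":40},{"tx":0,"ty":0,"tz":-52,"rx":0,"ry":0,"rz":0,"grip":40},{"tx":0,"ty":0,"tz":-52,"rx":0,"ry":0,"rz":0,"grip":40},{"tx":0,"ty":0,"tz":-52,"rx":0,"ry":0,"rz":0,"grip":40},{"tx":0,"ty":0,"tz":-52,"rx":0,"ry":0,"rz":0,"grip":40}])

```text
time_s: 13.45
tcp_pos: [0.5502, 0.3105, 0.0612]
tcp_rot: [2.044, 2.385, 0.001]
wrist_force: [-1.1, -0.9, 0.2]
width: 0.0402
```

Call:
move_arm(moves=[{"tx":0,"ty":0,"tz":-1,"rx":0,"ry":0,"rz":0,"grip":20},{"tx":0,"ty":0,"tz":-1,"rx":0,"ry":0,"rz":0,"grip":4},{"tx":0,"ty":0,"tz":-1,"rx":0,"ry":0,"rz":0,"grip":4},{"tx":0,"ty":0,"tz":-1,"rx":0,"ry":0,"rz":0,"grip":4},{"tx":0,"ty":0,"tz":-1,"rx":0,"ry":0,"rz":0,"grip":4},{"tx":0,"ty":0,"tz":4,"rx":0,"ry":0,"rz":0,"grip":4},{"tx":0,"ty":0,"tz":10,"rx":0,"ry":0,"rz":0,"grip":4},{"tx":0,"ty":0,"tz":20,"rx":0,"ry":0,"rz":0,"grip":4}])

```text
time_s: 14.45
tcp_pos: [0.5497, 0.3103, 0.081]
tcp_rot: [-2.044, -2.385, 0.001]
wrist_force: [0.3, -0.2, -1.3]
width: 0.0083
```

Run:
```python
from m import *
np.set_printoptions(precision=3,suppress=True)
for nm,uv,z in(('bottle cap',(491,138),.15),('bottle base',(481,168),.0),('beaker rim',(314,138),.085),('nut',(404,161),.034),('spL',(353,203),.005),('spR',(437,202),.005)):
    print(nm,onz('top',np.array(uv)/1.4,z))
print(robot.get_obs()['q'])
```

```text
bottle cap [ 0.738 -0.145  0.15 ]
bottle base [ 0.731 -0.153  0.   ]
beaker rim [0.767 0.159 0.085]
nut [ 0.738 -0.004  0.034]
spL [0.667 0.094 0.005]
spR [ 0.665 -0.065  0.005]
[0.433 0.336 1.547 0.    1.259 0.279]
```

Call:
move_arm(moves=[{"tx":0,"ty":0,"tz":40,"rx":0,"ry":0,"rz":0,"grip":4},{"tx":0,"ty":0,"tz":90,"rx":0,"ry":0,"rz":0,"grip":4},{"tx":-10,"ty":-50,"tz":95,"rx":-1.5,"ry":9.9,"rz":0,"grip":4},{"tx":-22,"ty":-105,"tz":95,"rx":-3,"ry":19.8,"rz":0,"grip":4},{"tx":-34,"ty":-160,"tz":95,"rx":-4.6,"ry":29.6,"rz":0,"grip":4},{"tx":-46,"ty":-215,"tz":95,"rx":-6.1,"ry":39.5,"rz":0,"grip":4},{"tx":-58,"ty":-265,"tz":90,"rx":-7.5,"ry":48.4,"rz":0,"grip":4},{"tx":-65,"ty":-300,"tz":85,"rx":-8.4,"ry":54.3,"rz":0,"grip":4}])

```text
time_s: 15.45
tcp_pos: [0.485, 0.0083, 0.1656]
tcp_rot: [-1.531, -1.784, 0.931]
wrist_force: [-0.0, 0.2, -2.8]
width: 0.0085
```

Call:
move_arm(moves=[{"tx":0,"ty":0,"tz":0,"rx":0,"ry":0,"rz":0,"grip":4},{"tx":0,"ty":0,"tz":0,"rx":0,"ry":0,"rz":0,"grip":4},{"tx":0,"ty":0,"tz":0,"rx":0,"ry":0,"rz":0,"grip":4},{"tx":0,"ty":0,"tz":-30,"rx":0,"ry":0,"rz":0,"grip":4},{"tx":0,"ty":0,"tz":-60,"rx":0,"ry":0,"rz":0,"grip":4},{"tx":0,"ty":0,"tz":-75,"rx":0,"ry":0,"rz":0,"grip":4},{"tx":0,"ty":0,"tz":-85,"rx":0,"ry":0,"rz":0,"grip":4},{"tx":0,"ty":0,"tz":-85,"rx":0,"ry":0,"rz":0,"grip":4}])

```text
time_s: 16.45
tcp_pos: [0.485, 0.0106, 0.081]
tcp_rot: [-1.532, -1.788, 0.93]
wrist_force: [-0.1, -0.5, -2.2]
width: 0.0086
```

Run:
```python
from m import *
from scipy.spatial.transform import Rotation as R
np.set_printoptions(precision=3,suppress=True)
o=robot.get_obs(); print(o['time_s'],o['tcp_pos'],o['q'],o['wrist_force'],o['width']); print(R.from_rotvec(o['tcp_rot']).as_matrix())
im,d=grab('side'); cv2.imwrite('pics/g5.png',cv2.resize(im[150:310,190:370,::-1],(675,600)))
```

```text
16.45 [0.485 0.011 0.081] [ 0.005  0.883  1.077 -0.143  2.131 -0.163] [-0.109 -0.471 -2.197] 0.008552841996546035
[[-0.153  0.568 -0.809]
 [ 0.988  0.088 -0.125]
 [ 0.    -0.819 -0.574]]
```

View pics/g5.png

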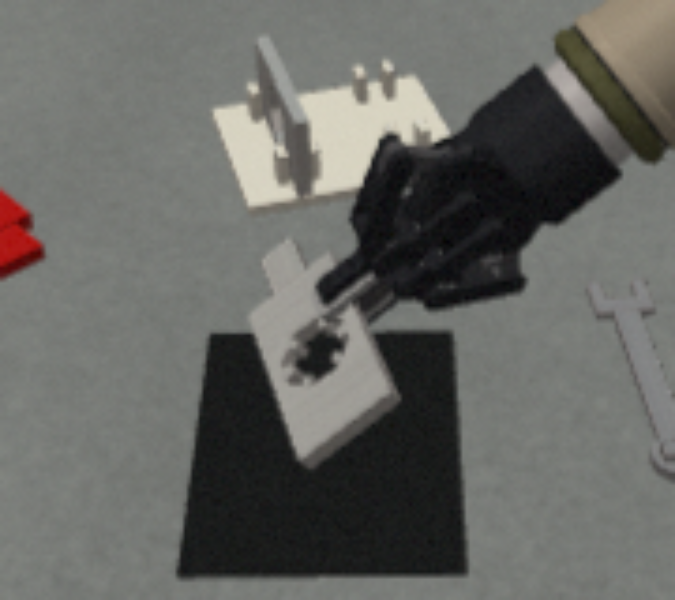

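Call:
move_arm(moves=[{"tx":0,"ty":-12,"tz":-20,"rx":0,"ry":0,"rz":0,"grip":4},{"tx":0,"ty":-12,"tz":-35,"rx":0,"ry":0,"rz":0,"grip":4},{"tx":0,"ty":-12,"tz":-40,"rx":0,"ry":0,"rz":0,"grip":4},{"tx":0,"ty":-12,"tz":-42,"rx":0,"ry":0,"rz":0,"grip":4},{"tx":0,"ty":-12,"tz":-43,"rx":0,"ry":0,"rz":0,"grip":4},{"tx":0,"ty":-12,"tz":-44,"rx":0,"ry":0,"rz":0,"grip":4},{"tx":0,"ty":-12,"tz":-44.5,"rx":0,"ry":0,"rz":0,"grip":4},{"tx":0,"ty":-12,"tz":-45,"rx":0,"ry":0,"rz":0,"grip":4}])

```text
time_s: 17.5
tcp_pos: [0.4851, -0.0016, 0.036]
tcp_rot: [-1.532, -1.788, 0.929]
wrist_force: [-0.1, 0.9, -1.6]
width: 0.0088
```

Call:
move_arm(moves=[{"tx":0,"ty":0,"tz":-0.7,"rx":0,"ry":0,"rz":0,"grip":4},{"tx":0,"ty":0,"tz":-0.7,"rx":0,"ry":0,"rz":0,"grip":14},{"tx":0,"ty":0,"tz":-0.7,"rx":0,"ry":0,"rz":0,"grip":22},{"tx":0,"ty":0,"tz":-0.7,"rx":0,"ry":0,"rz":0,"grip":22},{"tx":10,"ty":1.5,"tz":6,"rx":0,"ry":0,"rz":0,"grip":22},{"tx":20,"ty":3,"tz":13,"rx":0,"ry":0,"rz":0,"grip":22},{"tx":35,"ty":5,"tz":24,"rx":0,"ry":0,"rz":0,"grip":22},{"tx":60,"ty":9,"tz":45,"rx":0,"ry":0,"rz":0,"grip":22}])

```text
time_s: 18.5
tcp_pos: [0.5444, 0.0074, 0.0805]
tcp_rot: [-1.53, -1.786, 0.931]
wrist_force: [0.8, -0.3, 0.3]
width: 0.0219
```

Call:
move_arm(moves=[{"tx":10,"ty":5,"tz":40,"rx":1.5,"ry":-9.9,"rz":0,"grip":50},{"tx":10,"ty":10,"tz":70,"rx":3,"ry":-19.8,"rz":0,"grip":72},{"tx":0,"ty":30,"tz":80,"rx":4.6,"ry":-29.6,"rz":0,"grip":72},{"tx":0,"ty":80,"tz":80,"rx":6.1,"ry":-39.5,"rz":0,"grip":72},{"tx":0,"ty":130,"tz":80,"rx":7.5,"ry":-48.4,"rz":0,"grip":72},{"tx":0,"ty":130,"tz":80,"rx":8.4,"ry":-54.3,"rz":0,"grip":72},{"tx":0,"ty":130,"tz":80,"rx":8.4,"ry":-54.3,"rz":0,"grip":72},{"tx":0,"ty":130,"tz":80,"rx":8.4,"ry":-54.3,"rz":0,"grip":72}])

```text
time_s: 19.5
tcp_pos: [0.5452, 0.137, 0.1612]
tcp_rot: [-2.044, -2.384, 0.002]
wrist_force: [-1.0, 0.1, 0.2]
width: 0.0719
```

Run:
```python
from m import *
np.set_printoptions(precision=4,suppress=True)
o=robot.get_obs(); print(o['time_s'],o['tcp_pos'],o['tcp_rot'],o['width'])
for n in('side','top'):
    im,d=grab(n); X=cloud(n,d); z=X[...,2]
    k=(d>0)&(np.hypot(X[...,0]-.474,X[...,1]-.0)<.13)&(z>.008)&(z<.04)&(im.min(-1)>90); q=X[k]
    A=np.c_[q[:,:2]-[.474,0],np.ones(len(q))]; print(n,k.sum(),cv2.minAreaRect((q[:,:2]*1000).astype(np.float32)),np.linalg.lstsq(A,q[:,2],rcond=None)[0],z[k].max())
    if n=='side': cv2.imwrite('pics/g6.png',cv2.resize(im[150:310,190:370,::-1],(675,600)))
```

```text
19.5 [0.5452 0.137  0.1612] [-2.0443 -2.3845  0.0018] 0.07194097156355639
side 1136 ((475.7508850097656, -9.654022216796875), (60.62495803833008, 155.51429748535156), 9.03620719909668) [ 0.0009 -0.0008  0.0128] 0.016656477227649576
top 862 ((480.2563781738281, -25.3216552734375), (60.146541595458984, 122.20500946044922), 8.783686637878418) [ 0.0019 -0.0007  0.0127] 0.021437736304150395
```

View pics/g6.png

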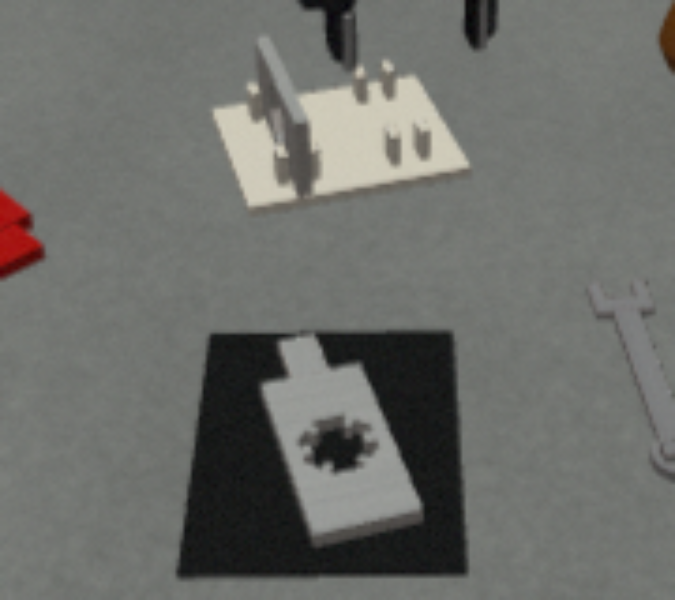

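Call:
move_arm(moves=[{"tx":-25,"ty":-58,"tz":0,"rx":0,"ry":0,"rz":0,"grip":72},{"tx":-50,"ty":-110,"tz":-15,"rx":0,"ry":0,"rz":0,"grip":72},{"tx":-65,"ty":-155,"tz":-40,"rx":0,"ry":0,"rz":0,"grip":72},{"tx":-65,"ty":-163.4,"tz":-85,"rx":0,"ry":0,"rz":0,"grip":72},{"tx":-65,"ty":-163.4,"tz":-125,"rx":0,"ry":0,"rz":0,"grip":72},{"tx":-65,"ty":-163.4,"tz":-143,"rx":0,"ry":0,"rz":0,"grip":72},{"tx":-65,"ty":-163.4,"tz":-149,"rx":0,"ry":0,"rz":0,"grip":72},{"tx":-65,"ty":-163.4,"tz":-151,"rx":0,"ry":0,"rz":0,"grip":72}])

```text
time_s: 20.6
tcp_pos: [0.4805, -0.0263, 0.0099]
tcp_rot: [-2.044, -2.385, 0.0]
wrist_force: [-0.4, 0.7, 0.1]
width: 0.0719
```

Call:
move_arm(moves=[{"tx":0,"ty":0,"tz":-1.5,"rx":0,"ry":0,"rz":0,"grip":72},{"tx":0,"ty":0,"tz":-2.3,"rx":0,"ry":0,"rz":0,"grip":72},{"tx":0,"ty":0,"tz":-2.3,"rx":0,"ry":0,"rz":0,"grip":62},{"tx":0,"ty":0,"tz":-2.3,"rx":0,"ry":0,"rz":0,"grip":54},{"tx":0,"ty":0,"tz":-2.3,"rx":0,"ry":0,"rz":0,"grip":54},{"tx":0,"ty":0,"tz":-2.3,"rx":0,"ry":0,"rz":0,"grip":54},{"tx":0,"ty":0,"tz":-2.3,"rx":0,"ry":0,"rz":0,"grip":54},{"tx":0,"ty":0,"tz":-2.3,"rx":0,"ry":0,"rz":0,"grip":50}])

```text
time_s: 21.6
tcp_pos: [0.4807, -0.026, 0.0085]
tcp_rot: [2.043, 2.385, 0.001]
wrist_force: [-1.9, 0.5, 5.6]
width: 0.0582
```

Call:
move_arm(moves=[{"tx":0,"ty":0,"tz":20,"rx":0,"ry":0,"rz":0,"grip":50},{"tx":0,"ty":0,"tz":60,"rx":0,"ry":0,"rz":0,"grip":50},{"tx":8,"ty":-25,"tz":98,"rx":0,"ry":0,"rz":1,"grip":50},{"tx":24,"ty":-75,"tz":98,"rx":0,"ry":0,"rz":2,"grip":50},{"tx":40,"ty":-130,"tz":98,"rx":0,"ry":0,"rz":4,"grip":50},{"tx":56,"ty":-185,"tz":98,"rx":0,"ry":0,"rz":5.5,"grip":50},{"tx":70,"ty":-235,"tz":98,"rx":0,"ry":0,"rz":5.5,"grip":50},{"tx":79.5,"ty":-267.5,"tz":98,"rx":0,"ry":0,"rz":5.5,"grip":50}])

```text
time_s: 22.6
tcp_pos: [0.5594, -0.2959, 0.1052]
tcp_rot: [-1.929, -2.479, 0.0]
wrist_force: [0.8, -0.4, -2.8]
width: 0.058
```

Call:
move_arm(moves=[{"tx":0,"ty":0,"tz":0,"rx":0,"ry":0,"rz":0,"grip":50},{"tx":0,"ty":0,"tz":0,"rx":0,"ry":0,"rz":0,"grip":50},{"tx":0,"ty":0,"tz":-8,"rx":0,"ry":0,"rz":0,"grip":50},{"tx":0,"ty":0,"tz":-16,"rx":0,"ry":0,"rz":0,"grip":50},{"tx":0,"ty":0,"tz":-20,"rx":0,"ry":0,"rz":0,"grip":50},{"tx":0,"ty":0,"tz":-22,"rx":0,"ry":0,"rz":0,"grip":50},{"tx":0,"ty":0,"tz":-22,"rx":0,"ry":0,"rz":0,"grip":50},{"tx":0,"ty":0,"tz":-22,"rx":0,"ry":0,"rz":0,"grip":50}])

```text
time_s: 23.6
tcp_pos: [0.5597, -0.2936, 0.0838]
tcp_rot: [1.927, 2.48, 0.0]
wrist_force: [0.2, 0.9, -1.0]
width: 0.0582
```

```bash
python3 hv.py g7
python3 - <<'E'
from m import *
o=robot.get_obs(); print(o['time_s'],o['tcp_pos'],o['tcp_rot'],o['wrist_force'],o['wrist_torque'])
E
```

```text
side [(20, 90), (22, 132), (24, 100), (30, 19), (32, 38), (34, 30), (40, 22), (42, 52), (44, 538), (46, 551), (48, 21), (72, 33), (74, 83), (76, 21), (78, 40), (80, 53), (82, 24), (84, 38), (86, 640), (88, 1045), (90, 59)]
top [(32, 25), (44, 23), (46, 20), (82, 33), (84, 92), (86, 189), (88, 173), (90, 84)]
23.7 [ 0.55967068 -0.29363407  0.08385389] [1.92710266e+00 2.48038490e+00 9.84982501e-05] [-0.74559119  0.26077847 -1.99353174] [ 0.02227149  0.0220529  -0.01302628]
```

View pics/g7.png

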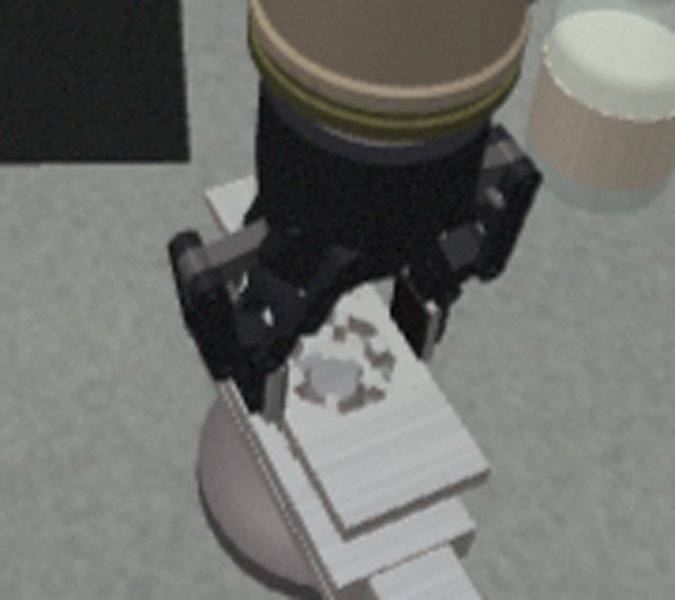

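Call:
move_arm(moves=[{"tx":0,"ty":0,"tz":-6,"rx":0,"ry":0,"rz":0,"grip":50},{"tx":0,"ty":0,"tz":-11,"rx":0,"ry":0,"rz":0,"grip":50},{"tx":0,"ty":0,"tz":-14,"rx":0,"ry":0,"rz":0,"grip":50},{"tx":0,"ty":0,"tz":-16,"rx":0,"ry":0,"rz":0,"grip":50},{"tx":0,"ty":0,"tz":-17,"rx":0,"ry":0,"rz":0,"grip":50},{"tx":0,"ty":0,"tz":-18,"rx":0,"ry":0,"rz":0,"grip":50},{"tx":0,"ty":0,"tz":-18.5,"rx":0,"ry":0,"rz":0,"grip":50},{"tx":0,"ty":0,"tz":-19,"rx":0,"ry":0,"rz":0,"grip":50}])

```text
time_s: 24.7
tcp_pos: [0.5595, -0.2935, 0.0646]
tcp_rot: [1.927, 2.481, -0.0]
wrist_force: [-0.6, 0.2, -1.8]
width: 0.058
```

Call:
move_arm(moves=[{"tx":0,"ty":0,"tz":-1,"rx":0,"ry":0,"rz":0,"grip":50},{"tx":0,"ty":0,"tz":-2,"rx":0,"ry":0,"rz":0,"grip":50},{"tx":0,"ty":0,"tz":-3,"rx":0,"ry":0,"rz":0,"grip":50},{"tx":0,"ty":0,"tz":-4,"rx":0,"ry":0,"rz":0,"grip":50},{"tx":0,"ty":0,"tz":-5,"rx":0,"ry":0,"rz":0,"grip":50},{"tx":0,"ty":0,"tz":-6,"rx":0,"ry":0,"rz":0,"grip":50},{"tx":0,"ty":0,"tz":-7,"rx":0,"ry":0,"rz":0,"grip":50},{"tx":0,"ty":0,"tz":-8,"rx":0,"ry":0,"rz":0,"grip":50}])

```text
time_s: 25.7
tcp_pos: [0.5595, -0.2935, 0.0564]
tcp_rot: [1.927, 2.481, 0.0]
wrist_force: [-0.2, -0.2, -1.3]
width: 0.0578
```

Call:
move_arm(moves=[{"tx":0,"ty":0,"tz":-2,"rx":0,"ry":0,"rz":0,"grip":50},{"tx":0,"ty":0,"tz":-3.5,"rx":0,"ry":0,"rz":0,"grip":50},{"tx":0,"ty":0,"tz":-4.5,"rx":0,"ry":0,"rz":0,"grip":50},{"tx":0,"ty":0,"tz":-5,"rx":0,"ry":0,"rz":0,"grip":50},{"tx":0,"ty":0,"tz":-5.5,"rx":0,"ry":0,"rz":0,"grip":50},{"tx":0,"ty":0,"tz":-5.5,"rx":0,"ry":0,"rz":0,"grip":70},{"tx":0,"ty":0,"tz":-5.5,"rx":0,"ry":0,"rz":0,"grip":72},{"tx":0,"ty":0,"tz":-5.5,"rx":0,"ry":0,"rz":0,"grip":72}])

```text
time_s: 26.7
tcp_pos: [0.5595, -0.2935, 0.051]
tcp_rot: [1.927, 2.481, -0.0]
wrist_force: [0.3, -0.7, -0.3]
width: 0.0718
```

Call:
move_arm(moves=[{"tx":0,"ty":0,"tz":20,"rx":0,"ry":0,"rz":0,"grip":72},{"tx":0,"ty":0,"tz":60,"rx":0,"ry":0,"rz":0,"grip":72},{"tx":0,"ty":0,"tz":110,"rx":0,"ry":0,"rz":0,"grip":72},{"tx":-20,"ty":50,"tz":130,"rx":0,"ry":0,"rz":0,"grip":72},{"tx":-40,"ty":110,"tz":130,"rx":0,"ry":0,"rz":0,"grip":72},{"tx":-60,"ty":165,"tz":130,"rx":0,"ry":0,"rz":0,"grip":72},{"tx":-80,"ty":220,"tz":130,"rx":0,"ry":0,"rz":0,"grip":72},{"tx":-80,"ty":270,"tz":130,"rx":0,"ry":0,"rz":0,"grip":72}])

```text
time_s: 27.7
tcp_pos: [0.4787, -0.0219, 0.1827]
tcp_rot: [1.927, 2.479, 0.002]
wrist_force: [2.7, -0.2, 0.4]
width: 0.0721
```

```bash
python3 hv.py g8
python3 - <<'E'
from m import *
np.set_printoptions(precision=4,suppress=True)
for n in('side','top'):
    S=np.load(n+'.npz'); im,d=S['im'],S['d']; X=cloud(n,d); z=X[...,2]
    k=(d>0)&(np.hypot(X[...,0]-.555,X[...,1]+.28)<.11)&(z>.0515)&(z<.0595)&(im.min(-1)>100); q=X[k]
    k2=np.hypot(q[:,0]-.5595,q[:,1]+.2935)>.026; q=q[k2]
    A=np.c_[q[:,:2]-[.56,-.294],np.ones(len(q))]; print(n,cv2.minAreaRect((q[:,:2]*1000).astype(np.float32)),np.linalg.lstsq(A,q[:,2],rcond=None)[0])
print(robot.get_obs()['time_s'])
E
```

```text
side [(20, 56), (22, 84), (24, 73), (32, 49), (34, 32), (44, 159), (46, 158), (52, 60), (54, 1304), (56, 1302), (58, 50), (60, 39), (62, 56), (64, 18), (72, 20), (74, 84)]
top [(22, 19), (42, 34), (44, 56), (46, 51), (48, 30), (50, 61), (52, 168), (54, 336), (56, 285), (58, 139), (60, 39)]
side ((554.19091796875, -276.5960998535156), (61.06900405883789, 154.56918334960938), 14.647027969360352) [-0.0008 -0.0013  0.056 ]
top ((557.2738037109375, -280.29119873046875), (60.21215057373047, 149.20863342285156), 14.509696006774902) [-0.0042 -0.0032  0.0557]
27.8
```

View pics/g8.png

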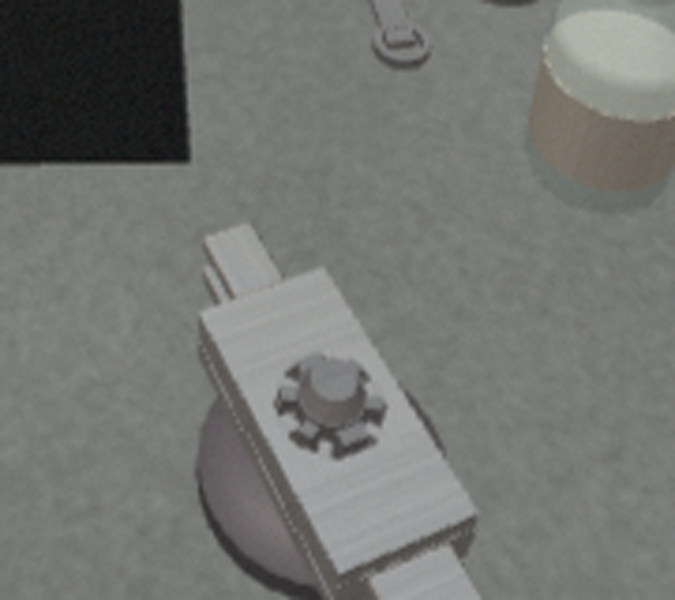

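```bash
python3 -c "
from workcell import robot; print(robot.hand_in())"
```

```text
the job is handed in; nothing more can be done
None
```

The plate pack is built and handed in at about 28 s of the 67 s allowed.

- **Thick plate:** it went onto the spline first, with its tab opposite the bottom plate's tab. It dropped in without any to-and-fro turning. Its top measured 45.8 mm, against 46 mm expected.
- **Thin plate:** I took it from the rack, laid it down on the mat and took it again flat. It now sits on the thick plate with its tab opposite the thick one's.

The last checks agreed in both cameras:
- The top of the pack is level at about 56 mm, which is 34 + 12 + 10.
- The pack lies along the hub's axis to within about half a degree.
- The thin plate's tab lies over the bottom plate's tab, and the thick plate's tab points the other way.
- The gripper was clear when I handed in, and nothing pressed hard: the largest force reading at the end of a move was about 6 N.

The blank plate was still in its slot when I last saw it, with the thin plate laid on the mat. I moved nothing else, but I did not re-measure the bystanders at the end. No check failed.

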